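Fit the tube head on the inclined rotator

ROBOT

A 7-joint arm with a two-finger parallel gripper is mounted at the origin on a cart in front of the work surface, level with it; the furniture and walls round the work are solid. World frame = base frame: x ahead of the robot, y to its left, z up, the work surface at z = 0. Lengths are in m, angles in rad, forces in N, time in s.
With the tool pointing down it reaches from about 0.425 to 0.925 m from the base axis. Payload 6.8 kg.
Tool frame: the origin (TCP) lies between the finger pads; the fingertips stand 14 mm ahead of it and the grasp point (between the pads) lies 5 mm behind it; z points along the fingers, y is the line along which they close (so a half turn about z gives the same grasp; the last joint's range is limited). The gripper opens to 85 mm and grips with 20 to 120 N. Pads are 22 mm wide; open, the fingers measure 114 mm over their backs; the gripper's body (76 mm by 85 mm) begins 54 mm behind the grasp point. The pads swing forward as they close: fully open they stand 13 mm farther back than shut.
Start: joints at [1.199, 0.477, 0.022, 1.555, -0.011, 1.109, -0.083], TCP at [0.176, -0.652, 0.245] pointing down, gripper open.
Joint ranges: [-2.96, 2.96], [-0.34, 2.1], [-1.41, 1.46], [0.24, 2.44], [-1.37, 4.51], [0.17, 1.92], [-2.96, 2.96]. Speed limits (rad/s): [2.39, 2.39, 3.14, 3.14, 3.14, 3.14, 3.14].

INTERFACE

Orientations are given as a rotation vector (axis times angle).
In Python, from bench import r, eyes, ticket gives the robot as it stands. The module is installed in compiled form; this text tells all that it offers.
- The arm moves only by the tool arm_command, never from a script. Its argument "plan" is text: rows parted by semicolons, each of 4 numbers parted by spaces: the shift along the tool's x, y, z in m, then the turn about the tool's z in degrees. In form: tx ty tz yaw; .... A call has 1 to 20 rows; each row shifts and turns the commanded pose from where the row before left it, along the tool's axes as they then stand; what a row does not reach is not made up. A row lasts 1/8 s, in which the tool goes at most 62.5 mm and 10.7 degrees, less where a joint would pass 70% of its speed; a pose out of reach is approached as far as the arm can. A call is refused whole if a number of a shift passes 0.0625 or a number of a turn 10.7, either way. A call with a gripper value outside its range is refused whole. "hand" is the closure, from -1 (fully open) to 1 (shut), set as the call begins (left out, the last holds). The fingers move at their own pace and stop on an object; "grip_force" is the grip in N (left out, the last holds). Time passes only in rows, so rows that do not move let the fingers close. It gives the time, the measured TCP pose, the force, the opening and the grip force at its end, in the units of the state.
- r.get_obs(): the state, without advancing time (a new reading comes with each control period).
- eyes.grab_frame(name): name is "scene" or "side" or "wrist"; returns (picture, depth): 400x640x3 uint8, red, green, blue; 400x640 float32, m along the optical axis (not along the pixel's ray), 0 where there is no reading.
- eyes.calibration(name): a dict with "fov_y" (degrees; the focal length in pixels is half the picture's height over the tangent of half this angle, whatever the lens; pixels are square), "cx", "cy" (the principal point, pixels), "k1" (the pictures are not rectified: a ray, as slopes to the right and down, at radius r is drawn at 1 + k1 r^2 times it, then the intrinsics apply), "origin" and "attitude" of the camera in the world; the wrist camera has in their place "tool_from_camera" (4x4, takes a point from camera to tool coordinates, whose origin is the TCP and whose axes are the flange's). Camera axes: x right, y up, looking along -z (the intrinsics and any distortion apply to the point x, -y, -z); pixel columns grow to the right and rows downward; lengths in m; the calibration is good to about 2 mm. A picture is of the moment at which its call begins: read the wrist's pose just before it. calibration takes no time and is no camera call.
- ticket.hand_in(): hands the job in; it is judged then, once.
The state is a dict: "clock": time; "joints": joint angles; "qvel": joint speeds; "tau": joint torques, N m; "tcp_pos": TCP position; "orientation": TCP orientation; "contact_force": force on the tool from outside, world axes, zero at the start; "moment": the same for the moment, N m; "grip_width": finger opening in m; "gripper_force": force on a finger pad.
Only numpy, scipy, OpenCV 4.12 (cv2) and the standard library are available. Lean on these libraries where they do the work, as an engineer would, in place of code of your own. Each camera call takes 0.05 s, during which the arm holds its last target. There are 200 camera calls.

TASK

Fit the blue tube head with the white hexagonal hub onto the slanted drive shaft of the white tube rotator: turn it so that the flat in its D-shaped bore matches the flat on the shaft (the red marks on the head and the shaft flange then point the same way), slide it fully home until it lies flush on the flange, and let go. Leave the other things on the worktop where they are.

Things in the scene. Friction and masses are not known exactly. Their poses are not given: they have to be found in the camera images.
- head_mid (a point): Centre of the loose tube head (44 mm tall, 0.11 to 0.23 kg), on its axis, 22 mm above its underside. z runs up the hub, x to the red mark. It lies flat on the worktop at the start, hub up: a round blue plate, 90 mm across, 8 mm thick, and on it a white hexagonal hub, 36 mm high, 32 mm across flats. The hub's flat faces look along x and every 60 degrees from it: grip across two of them.
- head_bore (a point): Centre of the tube head's underside, on its axis; axes as head_mid. The D-shaped bore runs through the whole head along z: 18 mm across, with a flat 6 mm from the axis on the +x side. Seated, this point lies on shaft_seat with z and x along that point's z and x.
- head_mark (a point): Middle of the red stripe on top of the tube head's blue plate, 33.5 mm from the axis on the side of the bore's flat (+x), 8 mm above the underside. Round the plate lie eight black tube sockets, at most 1.5 mm proud of it.
- shaft_seat (a point): Seat point of the rotator's drive shaft: on its axis, on the top face of the aluminium flange (44 mm across, 4 mm thick, a red stripe on its +x side). z points along the shaft, away from the flange, 30 degrees from vertical, leaning toward the robot's side. x points to the shaft's flat and the red stripe. A geared motor holds the shaft: it turns only under more than 0.3 N m.
- shaft_tip (a point): Free end of the steel drive shaft, on its axis, 30 mm from shaft_seat; axes as shaft_seat. The shaft is 16 mm in diameter with a flat 5 mm from the axis on the +x side; its last 6 mm taper to half size. In the bore it has 1 mm of clearance all round and about 10 degrees of free turn either way.
- rotator: White wedge-shaped tube rotator, fixed to the worktop, 130 mm deep, 110 mm wide; front 20 mm, back 82 mm high; a black speed knob on its right side. Origin at the centre of its underside; its x axis points to its high back, away from the robot. Its sloping top is 6 mm below the flange face and clears the seated head.
- vial: Bystander: 15 mm vial with a blue cap, standing, 45 mm tall; origin under its centre.
- marker: Bystander: lying red and white marker pen, 135 mm long; origin under its centre.
- pen: Bystander: lying white ball pen, 145 mm long; origin under its centre.
- rack: Bystander: clear acrylic rack of capped vials, 52 x 170 x 51 mm; origin under its centre.
- boat: Bystander: white square weighing boat, 56 mm wide, 15 mm high; origin under its centre.
- petri_1: Bystander: closed clear petri dish, 62 mm across, 14 mm high; origin under its centre.
There are look-alikes about, which are no part of the job. What is meant by the part that bears head_mid is not green or purple, and is the larger of those in its own colour.

How it is judged:
By the outcome, as a careful person would: the job done as asked, in the order asked, and still so for the second after the job is handed in, with the robot touching nothing.
It also fails if it takes over 38 s, if anything falls off the work surface, if the arm or the gripper's body presses on something with over 40 N, if the wrist force passes 120 N, or if a joint passes its speed limit or range.

## Working session

There is one attempt and no reset: what is moved stays moved. The work goes in short steps, Python scripts to look and compute and a tool call to move; the robot and the scene stay as the last step left them, time stands still between calls to the robot, and variables do not carry over. Pictures are saved under pics/ and viewed, at most 10 in all, crops included, and the job is handed in when it is done.

Besides the shell and the picture viewer there is one more tool, called after "Call:" as name(argument=value, ...) on one line, values as JSON. arm_command: Moves the arm, as the interface text tells. Its arguments: {"type":"object","properties":{"plan":{"type":"string"},"hand":{"type":"number"},"grip_force":{"type":"number"}},"required":["plan"]}

```bash
mkdir -p pics
cat > h.py <<'E'
import numpy as np, cv2
from scipy.spatial.transform import Rotation as R
from bench import r, eyes, ticket
def cam(n, obs=None):
    c=eyes.calibration(n)
    if 'origin' in c:
        A=np.array(c['attitude'],float)
        Rm=A if A.shape==(3,3) else (R.from_rotvec(A).as_matrix() if A.size==3 else R.from_quat(A).as_matrix())
        o=np.array(c['origin'],float)
    else:
        T=np.array(c['tool_from_camera']); Rt=R.from_rotvec(obs['orientation']).as_matrix()
        Rm=Rt@T[:3,:3]; o=Rt@T[:3,3]+np.array(obs['tcp_pos'])
    return c,Rm,o
def dirs(n,uv,obs=None):
    c,Rm,o=cam(n,obs); f=200/np.tan(np.radians(c['fov_y'])/2)
    d=(np.atleast_2d(uv).astype(float)-[c['cx'],c['cy']])/f
    s=d.copy()
    for _ in range(20): s=d/(1+c['k1']*(s**2).sum(1,keepdims=True))
    v=np.c_[s[:,0],-s[:,1],-np.ones(len(s))]
    return o,v@Rm.T   # unit depth
def onplane(n,uv,z,obs=None):
    o,v=dirs(n,uv,obs); return o+v*((z-o[2])/v[:,2])[:,None]
def cloud(n,depth,mask,obs=None):
    ys,xs=np.nonzero(mask&(depth>0)); o,v=dirs(n,np.c_[xs,ys],obs)
    return o+v*depth[ys,xs][:,None], np.c_[xs,ys]
def proj(n,P,obs=None):
    c,Rm,o=cam(n,obs); f=200/np.tan(np.radians(c['fov_y'])/2)
    q=(np.atleast_2d(P)-o)@Rm; s=np.c_[q[:,0],-q[:,1]]/-q[:,2:]
    return s*(1+c['k1']*(s**2).sum(1,keepdims=True))*f+[c['cx'],c['cy']]
def shot(n,name):
    obs=r.get_obs(); p,d=eyes.grab_frame(n)
    cv2.imwrite(f'pics/{name}.png',p[:,:,::-1]); np.savez(f'pics/{name}.npz',p=p,d=d,pos=obs['tcp_pos'],ori=obs['orientation'])
    return obs,p,d
E
python3 - <<'E'
from h import *
for n in ['scene','side','wrist']:
    print(n,eyes.calibration(n)); shot(n,n+'0')
print(r.get_obs())
E
```

```text
scene {'fov_y': 43.848385640497774, 'cx': 314.91022620865874, 'cy': 196.61757052224442, 'k1': -0.03398720028793869, 'origin': array([-0.32769589, -0.84116966,  0.92786947]), 'attitude': array([ 0.90280789, -0.38395013, -0.68797835])}
side {'fov_y': 55.09920416521629, 'cx': 319.11396312836195, 'cy': 199.41105086517175, 'k1': -0.060907354067978405, 'origin': array([ 0.32624897, -1.0738442 ,  0.72622343]), 'attitude': array([ 1.04207552, -0.09550006, -0.14908   ])}
wrist {'fov_y': 68.91427830635376, 'cx': 320.4082422154872, 'cy': 199.74844319459032, 'k1': -0.01047325739227416, 'tool_from_camera': array([[-1.38601948e-03,  9.56149845e-01,  2.92874638e-01,
         7.41364870e-02],
       [ 9.99998947e-01,  1.45112766e-03, -5.04468368e-06,
         4.71458111e-04],
       [-4.29821960e-04,  2.92874322e-01, -9.56150849e-01,
        -1.29493082e-01],
       [ 0.00000000e+00,  0.00000000e+00,  0.00000000e+00,
         1.00000000e+00]])}
{'clock': 0.15, 'joints': array([ 1.19889007,  0.47761116,  0.02233148,  1.55620466, -0.01149422,
        1.10928383, -0.08313051]), 'qvel': array([-0.00113459, -0.00213306, -0.00012996, -0.00452788, -0.00092416,
        0.00087198,  0.00050122]), 'tau': array([ 2.64227972e-03, -5.96925116e+01,  1.61015879e+00, -2.81490129e+01,
        1.26305904e-02,  6.58480567e-03, -1.90685057e-05]), 'tcp_pos': array([ 0.17590396, -0.65123597,  0.24455643]), 'orientation': array([-3.11296232e+00, -4.13013109e-01,  4.30709530e-04]), 'contact_force': array([ 0.2054258 , -0.47831873,  0.7561556 ]), 'moment': array([ 0.01768287, -0.01929613, -0.00059272]), 'gripper_force': 0.0, 'grip_width': 0.08497024397485767}
```

View pics/scene0.png

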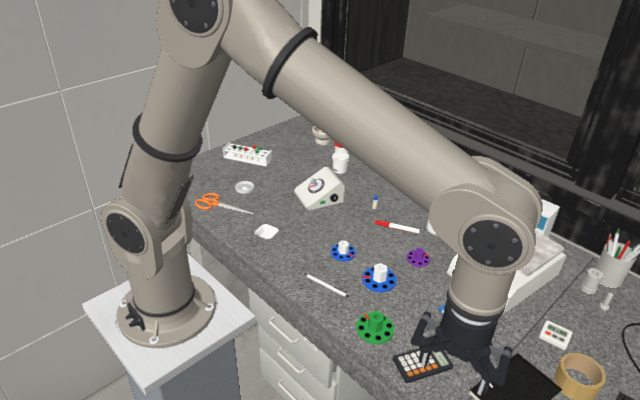

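View pics/side0.png

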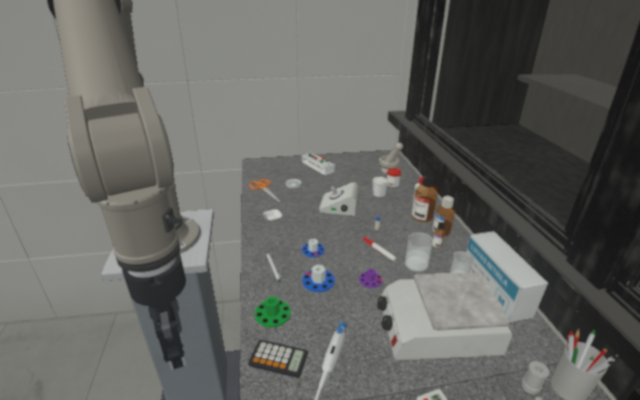

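The target is the larger blue head, at scene (379,277) and side (318,278). The smaller blue one at scene (343,251) is a decoy. The rotator is at scene (319,187) and side (339,200). I'll start with coarse measurements.

```bash
cat > m1.py <<'E'
from h import *
for n,hb,rb in [('scene',(355,262,402,295),(293,168,347,210)),('side',(300,262,338,293),(318,180,360,217))]:
    z=np.load(f'pics/{n}0.npz'); p,d=z['p'],z['d']; hsv=cv2.cvtColor(p,cv2.COLOR_RGB2HSV)
    m=np.zeros(d.shape,bool); m[hb[1]:hb[3],hb[0]:hb[2]]=1
    blue=m&(hsv[...,0]>100)&(hsv[...,0]<130)&(hsv[...,1]>120)
    P,uv=cloud(n,d,blue); print(n,'blue z',np.median(P[:,2]))
    Q=onplane(n,uv,.008); (c,rad)=cv2.minEnclosingCircle(Q[:,:2].astype(np.float32)); print('plate',c,rad)
    red=m&((hsv[...,0]<8)|(hsv[...,0]>172))&(hsv[...,1]>120)
    ys,xs=np.nonzero(red); 
    if len(xs): print('mark',onplane(n,[xs.mean(),ys.mean()],.008),len(xs))
    m[:]=0; m[rb[1]:rb[3],rb[0]:rb[2]]=1
    red=m&((hsv[...,0]<8)|(hsv[...,0]>172))&(hsv[...,1]>100); P,uv=cloud(n,d,red); print('flange red',len(P),P.mean(0),uv.mean(0))
    w=m&(hsv[...,1]<40)&(p.min(2)>150); P,_=cloud(n,d,w); P=P[P[:,2]>.015]; print('white',P.min(0),P.max(0),np.median(P,0))
E
python3 m1.py
python3 - <<'E'
import cv2
a=cv2.imread('pics/scene0.png')[160:300,285:425];b=cv2.imread('pics/side0.png')[170:300,290:420]
cv2.imwrite('pics/c1.png',cv2.hconcat([cv2.resize(a,(390,390),interpolation=2),cv2.resize(b,(390,390),interpolation=2)]))
E
```

```text
scene blue z 0.006420932684783276
plate (0.4586580693721771, -0.28767046332359314) 0.04768362641334534
mark [[ 0.44345963 -0.26627396  0.008     ]] 13
flange red 4 [0.58251909 0.10477967 0.05026277] [311.25 185.75]
white [0.52111706 0.01727876 0.01505759] [0.78048973 0.16917169 0.0857135 ] [0.59404658 0.07598179 0.049582  ]
side blue z 0.006714023805625691
plate (0.46406036615371704, -0.2877303957939148) 0.0460231713950634
flange red 0 [nan nan nan] [nan nan]
white [0.52922635 0.02456119 0.01610259] [0.66137201 0.15723009 0.08301048] [0.59547443 0.08020085 0.05710874]m1.py:12: RuntimeWarning: Mean of empty slice.
  red=m&((hsv[...,0]<8)|(hsv[...,0]>172))&(hsv[...,1]>100); P,uv=cloud(n,d,red); print('flange red',len(P),P.mean(0),uv.mean(0))
  ret = um.true_divide(
```

View pics/c1.png

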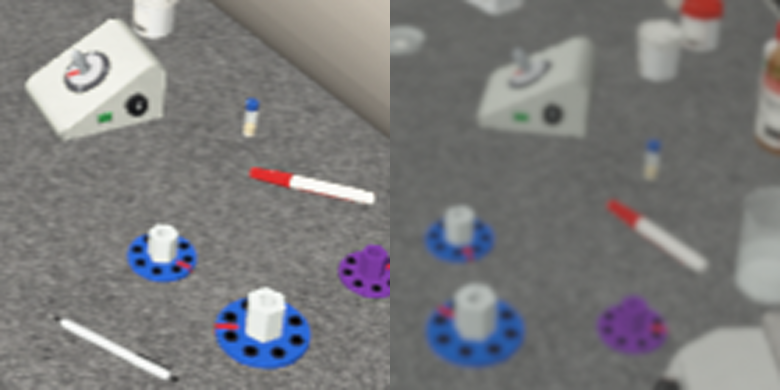

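The head is near (0.46,-0.288) with its mark at about 130°, and the rotator is near (0.597,0.09). I'll move over the head for a close look.

Call:
arm_command(plan="0.041 -0.031 0.005 0;0.041 -0.031 0.005 0;0.041 -0.031 0.005 0;0.041 -0.031 0.005 0;0.041 -0.031 0.005 0;0.041 -0.031 0.005 0;0.041 -0.031 0.005 0;0.041 -0.031 0.005 0;0.041 -0.031 0.005 0;0 0 0 0;0 0 0 0", hand=-1)

```text
clock: 1.52
tcp_pos: [0.4591, -0.2864, 0.2001]
orientation: [3.114, 0.413, -0.001]
contact_force: [-0.2, -0.1, -0.4]
grip_width: 0.0852
gripper_force: 0.0
```

Run:
```python
from h import *
obs,p,d=shot('wrist','w1'); print(obs['clock'],obs['tcp_pos'],R.from_rotvec(obs['orientation']).as_matrix().round(3))
hsv=cv2.cvtColor(p,cv2.COLOR_RGB2HSV)
blue=((hsv[...,0]>100)&(hsv[...,0]<130)&(hsv[...,1]>120)).astype(np.uint8)
n,l,s,c=cv2.connectedComponentsWithStats(blue)
for i in range(1,n):
    if s[i,4]>300:
        ys,xs=np.nonzero(l==i);Q=onplane('wrist',np.c_[xs,ys],.008,obs)[:,:2].astype(np.float32);cc,rad=cv2.minEnclosingCircle(Q);print(c[i],s[i,4],cc,rad)
red=(((hsv[...,0]<8)|(hsv[...,0]>172))&(hsv[...,1]>120)).astype(np.uint8)
n,l,s,c=cv2.connectedComponentsWithStats(red)
for i in range(1,n):
    if s[i,4]>20: print('red',c[i],s[i,4],onplane('wrist',c[i],.008,obs))
```

```text
1.525 [ 0.45908011 -0.28643821  0.2001138 ] [[ 0.965  0.261 -0.001]
 [ 0.261 -0.965 -0.   ]
 [-0.001  0.    -1.   ]]
[198.38519719 132.95894111] 1851 (0.4716639816761017, -0.14486795663833618) 0.03548704460263252
[319.21131805 169.45093123] 2792 (0.4637749195098877, -0.2830488085746765) 0.045075591653585434
red [389.83333333  17.54166667] 48 [[ 0.63197439 -0.31039385  0.008     ]]
red [616.17647059 131.01764706] 340 [[ 0.59459218 -0.58388838  0.008     ]]
red [219.88 137.76] 50 [[ 0.47518017 -0.16970936  0.008     ]]
red [292.10810811 187.95945946] 74 [[ 0.44073452 -0.25848991  0.008     ]]
red [343.79710145 281.28985507] 69 [[ 0.33907687 -0.34981903  0.008     ]]
```

View pics/w1.png

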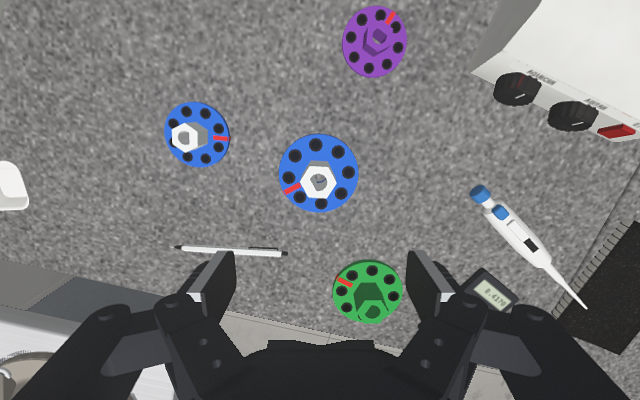

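The wrist view shows the head's plate centred at (319,169) px, with its red mark at (292,188). That puts it at (0.4638,-0.2830), with the mark at 133.3°. Next I'll look at the rotator.

Call:
arm_command(plan="0.027 -0.046 -0.002 0;0.027 -0.046 -0.002 0;0.027 -0.046 -0.002 0;0.027 -0.046 -0.002 0;0.027 -0.046 -0.002 0;0.027 -0.046 -0.002 0;0.027 -0.046 -0.002 0;0 0 0 0;0 0 0 0")

```text
clock: 2.7
tcp_pos: [0.558, 0.072, 0.214]
orientation: [3.114, 0.41, -0.001]
contact_force: [-0.2, 0.1, 0.2]
grip_width: 0.0855
gripper_force: 0.0
```

Run:
```python
from h import *
obs,p,d=shot('wrist','w2'); print(obs['clock'],obs['tcp_pos'],obs['joints'].round(2))
uv=proj('wrist',[.595,.09,.055],obs)[0]; print(uv)
x,y=int(np.clip(uv[0],120,520)),int(np.clip(uv[1],90,310))
cv2.imwrite('pics/w2c.png',cv2.resize(p[y-90:y+90,x-120:x+120,::-1],(800,600),interpolation=2)); print(x-120,y-90)
```

```text
2.7 [0.5579746  0.07204681 0.21403671] [ 0.02  0.35 -0.33  1.84  0.13  0.97 -1.67]
[311.76838962 146.3468368 ]
191 56
```

View pics/w2c.png

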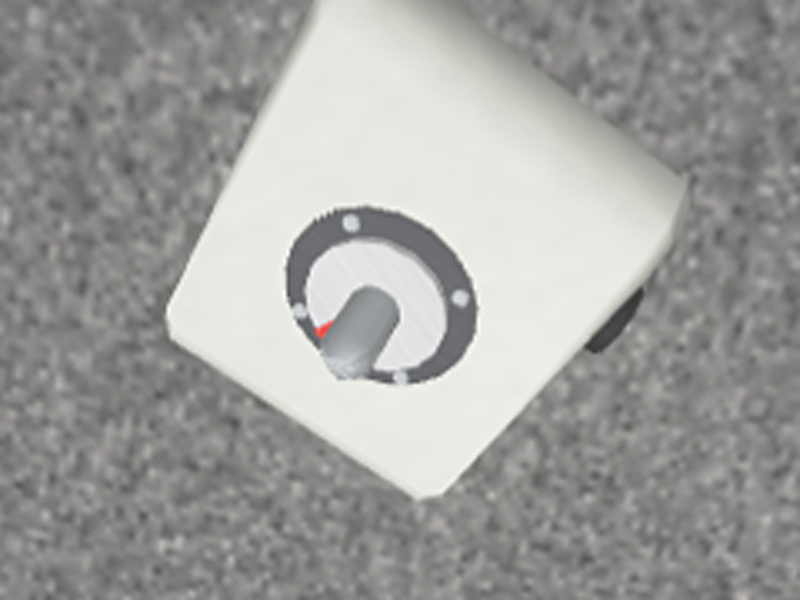

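The crop shows the flange at (375,303), the shaft tip at (347,360) and the red stripe at (323,330), partly hidden by the shaft. I'll fit the slope plane, the centre and the stripe angle.

Run:
```python
from h import *
z=np.load('pics/w2.npz'); p,d=z['p'],z['d']; obs=dict(tcp_pos=z['pos'],orientation=z['ori'])
hsv=cv2.cvtColor(p,cv2.COLOR_RGB2HSV)
m=np.zeros(d.shape,bool); m[70:200,241:400]=1
w=m&(hsv[...,1]<35)&(p.min(2)>185)
P,uv=cloud('wrist',d,w,obs); P0=P[(P[:,2]>.03)&(P[:,2]<.08)]
k=np.ones(len(P0),bool)
for t in (.006,.003,.002,.002):
    c=P0[k].mean(0); n=np.linalg.svd(P0[k]-c,full_matrices=0)[2][2]; n*=np.sign(n[2]); k=abs((P0-c)@n)<t
print('n',n,'tilt',np.degrees(np.arccos(n[2])),'lean az',np.degrees(np.arctan2(n[1],n[0])),k.sum())
o,v=dirs('wrist',np.array([[0,0]]),obs)
def onpl(uv,off):
    o,v=dirs('wrist',uv,obs); return o+v*(((c+n*off-o)@n)/(v@n))[:,None]
# dark ring & flange
e1=np.cross([0,0,1],n);e1/=np.linalg.norm(e1);e2=np.cross(n,e1)
ring=((hsv[...,2]<120)&m); l=cv2.connectedComponentsWithStats(ring.astype(np.uint8)); i=l[1][int(56+230/3.333),int(191+300/3.333)]
print('lab',i,l[2][i])
ct=max(cv2.findContours((l[1]==i).astype(np.uint8),cv2.RETR_EXTERNAL,cv2.CHAIN_APPROX_NONE)[0],key=len)[:,0]
Q=onpl(ct,0.0)-c; q=np.c_[Q@e1,Q@e2]
def circ(q):
    k=np.ones(len(q),bool)
    for _ in range(6):
        A=np.c_[2*q[k],np.ones(k.sum())]; s=np.linalg.lstsq(A,(q[k]**2).sum(1),rcond=None)[0]; rr=np.sqrt(s[2]+s[:2]@s[:2]); res=abs(np.hypot(*(q-s[:2]).T)-rr); k=res<max(.001,1.5*np.median(res))
    return s[:2],rr,k.sum()
s,rr,kk=circ(q); ctr=c+e1*s[0]+e2*s[1]; print('ring',ctr,rr,kk,len(q)); seat=ctr+.006*n; print('seat',seat,'tip',seat+.03*n)
# red
red=m&((hsv[...,0]<10)|(hsv[...,0]>170))&(hsv[...,1]>90); ys,xs=np.nonzero(red); print(len(xs),xs.mean(),ys.mean())
Q=onpl(np.c_[xs,ys],.006)-seat; q=np.c_[Q@e1,Q@e2]; a=np.degrees(np.arctan2(q[:,1],q[:,0])); print('e1',e1,'e2',e2,'red ang from e1',a.min(),a.mean(),a.max(),'rad',np.hypot(*q.T).round(4).min(),np.hypot(*q.T).max())
print(np.c_[(q*1000).round(1),xs,ys].tolist())
print('proj seat/tip',proj('wrist',[seat,seat+.03*n],obs).round(1))
# rotator edges: whole body minarea
```

```text
n [-0.46938024  0.16957389  0.86656037] tilt 29.93863996690258 lean az 160.1366360748862 7165
lab 0 [     0      0    640    400 254516]
ring [-1.01493587  1.07727062 -1.0108376 ] 2.2901148835205083 1175 2076
seat [-1.01775215  1.07828806 -1.00563824] tip [-1.03183355  1.08337528 -0.97964143]
14 287.2142857142857 154.28571428571428
e1 [-0.33977824 -0.94050558  0.        ] e2 [ 0.81500487 -0.29443836  0.49907226] red ang from e1 80.14781321980642 80.17701389159319 80.22367092883718 rad 2.1419 2.1493197886224134
[[367.0, 2117.8, 290.0, 152.0], [365.9, 2115.2, 288.0, 153.0], [366.7, 2116.0, 289.0, 153.0], [363.9, 2111.9, 285.0, 154.0], [364.7, 2112.7, 286.0, 154.0], [365.6, 2113.4, 287.0, 154.0], [366.4, 2114.1, 288.0, 154.0], [367.2, 2114.9, 289.0, 154.0], [364.4, 2110.8, 285.0, 155.0], [365.3, 2111.6, 286.0, 155.0], [366.1, 2112.3, 287.0, 155.0], [366.9, 2113.0, 288.0, 155.0], [365.8, 2110.5, 286.0, 156.0], [366.6, 2111.2, 287.0, 156.0]]
proj seat/tip [[ 83.5 351.4]
 [ 79.1 356.6]]
```

```bash
cat > m3.py <<'E'
from h import *
import sys
name=sys.argv[1]; n=np.array([-0.46938024,0.16957389,0.86656037]); c=None
z=np.load(f'pics/{name}.npz'); p,d=z['p'],z['d']; obs=dict(tcp_pos=z['pos'],orientation=z['ori'])
hsv=cv2.cvtColor(p,cv2.COLOR_RGB2HSV)
u0,v0=proj('wrist',[.59,.09,.05],obs)[0]
yy,xx=np.mgrid[:400,:640]; m=np.hypot(xx-u0,yy-v0)<70
w=m&(hsv[...,1]<35)&(p.min(2)>185)
P,_=cloud('wrist',d,w,obs); P0=P[(P[:,2]>.025)&(P[:,2]<.085)]; k=np.ones(len(P0),bool)
for t in (.006,.003,.002,.002):
    c=P0[k].mean(0); n=np.linalg.svd(P0[k]-c,full_matrices=0)[2][2]; n*=np.sign(n[2]); k=abs((P0-c)@n)<t
def onpl(uv,off):
    o,v=dirs('wrist',uv,obs); return o+v*(((c+n*off-o)@n)/(v@n))[:,None]
e1=np.cross([0,0,1],n);e1/=np.linalg.norm(e1);e2=np.cross(n,e1)
ring=(m&(p.max(2)<150)&(p.max(2)>60)).astype(np.uint8)
_,l,s,_=cv2.connectedComponentsWithStats(ring); i=1+np.argmax(s[1:,4]); print(s[i])
ct=max(cv2.findContours((l==i).astype(np.uint8),cv2.RETR_EXTERNAL,cv2.CHAIN_APPROX_NONE)[0],key=len)[:,0]
Q=onpl(ct,0)-c; q=np.c_[Q@e1,Q@e2]; k=np.ones(len(q),bool)
for _ in range(8):
    A=np.c_[2*q[k],np.ones(k.sum())]; t=np.linalg.lstsq(A,(q[k]**2).sum(1),rcond=None)[0]; rr=np.sqrt(t[2]+t[:2]@t[:2]); res=abs(np.hypot(*(q-t[:2]).T)-rr); k=res<max(.0008,1.5*np.median(res))
ctr=c+e1*t[0]+e2*t[1]; seat=ctr+.006*n; tip=seat+.03*n
print('n',n,'az',np.degrees(np.arctan2(n[1],n[0])),'ring r',rr,k.sum(),len(k)); print('seat',seat.round(4),'tip',tip.round(4),'px',proj('wrist',[seat,tip],obs).round(1).tolist())
red=m&((hsv[...,0]<10)|(hsv[...,0]>170))&(hsv[...,1]>90); ys,xs=np.nonzero(red)
Q=onpl(np.c_[xs,ys],.006)-seat; q=np.c_[Q@e1,Q@e2]; print('e1',e1,'e2',e2); print('ang',np.degrees(np.arctan2(q[:,1],q[:,0])).mean(),'rad',np.hypot(*q.T).min(),np.hypot(*q.T).max()); print(np.c_[(q*1000).round(1),xs,ys].tolist()[:20])
E
python3 m3.py w2
```

```text
[ 241  144  140   77 3171]
n [-0.46828058  0.16930539  0.86720758] az 160.1227008798861 ring r 0.07358468661298233 233 406
seat [0.5617 0.0954 0.0422] tip [0.5476 0.1004 0.0683] px [[299.3, 174.4], [289.1, 192.3]]
e1 [-0.34000698 -0.94042291  0.        ] e2 [ 0.81554188 -0.29485663  0.4979468 ]
ang 148.24758226967035 rad 0.024096865708234952 0.02760166468706588
[[-20.8, 18.1, 290.0, 152.0], [-21.9, 15.6, 288.0, 153.0], [-21.1, 16.3, 289.0, 153.0], [-23.9, 12.3, 285.0, 154.0], [-23.1, 13.0, 286.0, 154.0], [-22.2, 13.8, 287.0, 154.0], [-21.4, 14.5, 288.0, 154.0], [-20.6, 15.2, 289.0, 154.0], [-23.4, 11.2, 285.0, 155.0], [-22.5, 11.9, 286.0, 155.0], [-21.7, 12.7, 287.0, 155.0], [-20.9, 13.4, 288.0, 155.0], [-22.0, 10.8, 286.0, 156.0], [-21.1, 11.6, 287.0, 156.0]]
```

```bash
sed -i 's/ring=(m&/ring=((np.hypot(xx-u0,yy-v0)<44)\&/' m3.py; sed -i 's/\.59,\.09,\.05\]/.593,.096,.05]/' m3.py; python3 m3.py w2
```

```text
[277 118  57  53 819]
n [-0.46814746  0.16951895  0.86723773] az 160.09438083225933 ring r 0.029253205880664507 114 203
seat [0.5905 0.0982 0.0573] tip [0.5764 0.1032 0.0833] px [[302.5, 149.0], [291.6, 166.3]]
e1 [-0.34047177 -0.94025474  0.        ] e2 [ 0.81542439 -0.29526996  0.49789429]
ang -119.95507891483781 rad 0.014671645516499392 0.02189430187584144
[[-8.4, -12.0, 290.0, 152.0], [-9.5, -14.6, 288.0, 153.0], [-8.7, -13.8, 289.0, 153.0], [-11.5, -17.9, 285.0, 154.0], [-10.6, -17.1, 286.0, 154.0], [-9.8, -16.4, 287.0, 154.0], [-9.0, -15.6, 288.0, 154.0], [-8.1, -14.9, 289.0, 154.0], [-10.9, -19.0, 285.0, 155.0], [-10.1, -18.2, 286.0, 155.0], [-9.3, -17.5, 287.0, 155.0], [-8.4, -16.7, 288.0, 155.0], [-9.6, -19.3, 286.0, 156.0], [-8.7, -18.6, 287.0, 156.0]]
```

The shaft's lean azimuth is 160.1° and its flat is at -120° from the horizontal cross axis e1. Gripping the hub with the closing axis along e1 therefore lets the head pivot in the fingers onto the slanted shaft. I'll go back to the head with a yaw of about +31.8°.

Call:
arm_command(plan="0 0 0 10.6;0 0 0 10.6;0 0 0 10.6;0.0017 0.0524 0.013 0;0.0017 0.0524 0.013 0;0.0017 0.0524 0.013 0;0.0017 0.0524 0.013 0;0.0017 0.0524 0.013 0;0.0017 0.0524 0.013 0;0.0017 0.0524 0.013 0;0 0 0 0;0 0 0 0", grip_force=30)

```text
clock: 4.25
tcp_pos: [0.4631, -0.2818, 0.1234]
orientation: [3.108, -0.46, -0.0]
contact_force: [0.3, 1.3, -0.7]
grip_width: 0.0853
gripper_force: 0.0
```

Run:
```python
from h import *
obs,p,d=shot('wrist','w3'); M=R.from_rotvec(obs['orientation']).as_matrix(); print(obs['clock'],obs['tcp_pos'],'yaw az y',np.degrees(np.arctan2(M[1,1],M[0,1])),obs['joints'].round(2))
hsv=cv2.cvtColor(p,cv2.COLOR_RGB2HSV)
blue=((hsv[...,0]>100)&(hsv[...,0]<130)&(hsv[...,1]>120)).astype(np.uint8)
n,l,s,c=cv2.connectedComponentsWithStats(blue); i=1+np.argmax(s[1:,4])
ys,xs=np.nonzero(l==i);cc,rad=cv2.minEnclosingCircle(onplane('wrist',np.c_[xs,ys],.008,obs)[:,:2].astype(np.float32)); cc=np.array(cc);print(cc,rad)
red=(((hsv[...,0]<8)|(hsv[...,0]>172))&(hsv[...,1]>120)).astype(np.uint8)
n,l,s,c=cv2.connectedComponentsWithStats(red)
for i in range(1,n):
    q=onplane('wrist',c[i],.008,obs)[0,:2]-cc
    if s[i,4]>20: print(s[i,4],np.hypot(*q),np.degrees(np.arctan2(q[1],q[0])))
w=(hsv[...,1]<40)&(p.min(2)>170)
P,uv=cloud('wrist',d,w,obs); k=(abs(P[:,2]-.044)<.006)&(np.hypot(*(P[:,:2]-cc).T)<.03)
Q=onplane('wrist',uv[k],.044,obs)[:,:2]; print('hub',k.sum(),(Q.min(0)+Q.max(0))/2,cv2.minEnclosingCircle(Q.astype(np.float32)))
dl=cc-np.array(obs['tcp_pos'][:2]); print('tool shift',M.T[:2,:2]@dl)
```

```text
4.25 [ 0.46311476 -0.28176374  0.12335349] yaw az y -106.85724706328807 [ 0.5   0.42 -0.09  1.98  0.05  0.75 -1.48]
[ 0.46402168 -0.28314981] 0.045167937874794006
1472 0.23727315134387375 38.529529123950944
71 0.11382114370060642 84.24736268617828
87 0.037614184650919855 133.2180185757086
hub 1104 [ 0.46389664 -0.28284598] ((0.46401000022888184, -0.2827841639518738), 0.018574412912130356)
tool shift [0.00126989 0.00106351]
```

Call:
arm_command(plan="0.0013 0.001 0.024 0;0 0 0.024 0;0 0 0.024 0;0 0 0.0214 0;0 0 0 0")

```text
clock: 4.92
tcp_pos: [0.4646, -0.2804, 0.029]
orientation: [-3.108, 0.453, 0.004]
contact_force: [-0.3, 0.1, -0.2]
grip_width: 0.0855
gripper_force: 0.0
```

Call:
arm_command(plan="0 0 0 0;0 0 0 0;0 0 0 0;0 0 0 0;0 0 0 0", hand=1, grip_force=30)

```text
clock: 5.55
tcp_pos: [0.4656, -0.2823, 0.0308]
orientation: [3.108, -0.456, 0.002]
contact_force: [0.1, 0.7, 6.7]
grip_width: 0.0316
gripper_force: 31.0
```

Call:
arm_command(plan="0 0 -0.02 0;0 0 -0.04 0;0 0 -0.04 0;0 0 -0.04 0;-0.0132 -0.0507 0 0;-0.0132 -0.0507 0 0;-0.0132 -0.0507 0 0;-0.0132 -0.0507 0 0;-0.0132 -0.0507 0 0;-0.0132 -0.0507 0 0;-0.0132 -0.0507 0 0;-0.0132 -0.0507 0 0;0 0 0 3;0 0 0 0;0 0 0 0")

```text
clock: 7.42
tcp_pos: [0.4803, 0.1358, 0.1698]
orientation: [3.095, -0.538, -0.0]
contact_force: [0.0, -0.1, -1.5]
grip_width: 0.0312
gripper_force: 30.2
```

```bash
python3 m3.py w2 >/dev/null
python3 - <<'E'
from h import *
obs,p,d=shot('wrist','w4'); M=R.from_rotvec(obs['orientation']).as_matrix(); print(obs['clock'],obs['tcp_pos'],'az y',np.degrees(np.arctan2(M[1,1],M[0,1])),obs['joints'].round(2),obs['grip_width'])
E
python3 m3.py w4
```

```text
7.425 [0.48025758 0.13576475 0.16979295] az y -109.71403540896179 [-0.16  0.3  -0.28  2.03  0.11  0.83 -2.42] 0.03123420100333488
[ 278    6   78   81 2005]
n [-0.47308353  0.17081472  0.86429989] az 160.14703536384073 ring r 0.02920695075115682 223 417
seat [0.5904 0.0981 0.0575] tip [0.5762 0.1032 0.0834] px [[316.9, 52.6], [316.6, 69.6]]
e1 [-0.33960753 -0.94056724  0.        ] e2 [ 0.81293216 -0.29352275  0.50297683]
ang -114.66353744165652 rad 0.014205352914797374 0.02211657111950654
[[-8.7, -12.3, 306.0, 69.0], [-7.9, -12.3, 307.0, 69.0], [-7.1, -12.3, 308.0, 69.0], [-8.7, -13.1, 306.0, 70.0], [-7.9, -13.1, 307.0, 70.0], [-7.1, -13.1, 308.0, 70.0], [-6.3, -13.1, 309.0, 70.0], [-5.5, -13.1, 310.0, 70.0], [-9.5, -13.9, 305.0, 71.0], [-8.7, -13.9, 306.0, 71.0], [-7.9, -13.9, 307.0, 71.0], [-7.1, -13.9, 308.0, 71.0], [-6.3, -13.9, 309.0, 71.0], [-5.6, -13.9, 310.0, 71.0], [-4.8, -13.9, 311.0, 71.0], [-4.0, -13.9, 312.0, 71.0], [-9.5, -14.7, 305.0, 72.0], [-8.7, -14.7, 306.0, 72.0], [-7.9, -14.7, 307.0, 72.0], [-7.2, -14.7, 308.0, 72.0]]
```

View pics/w4.png

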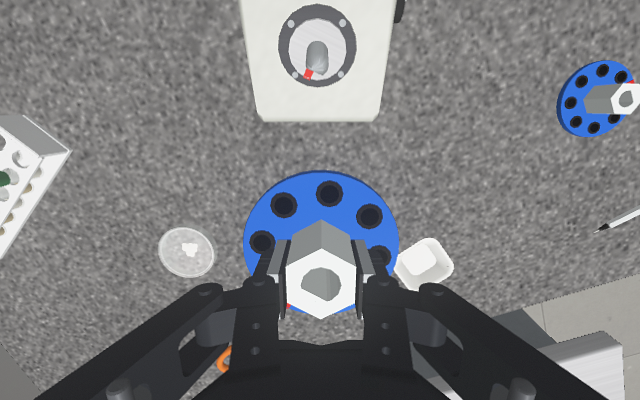

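The picture shows the head held level with its hub top at (322,284). The flange is at (317,45), the tip near (317,71) and the stripe at (308,73). I'll refine the stripe angle and the hub's offset from the TCP.

```bash
cat >> m3.py <<'E'
rd=np.hypot(*q.T); a=np.degrees(np.arctan2(q[:,1],q[:,0]))
for lo in (14,16,18,20): kk=(rd*1e3>lo)&(rd*1e3<lo+2); print(lo,kk.sum(),a[kk].min().round(1),a[kk].mean().round(1),a[kk].max().round(1))
M=R.from_rotvec(obs['orientation']).as_matrix(); T=lambda P:(np.atleast_2d(P)-obs['tcp_pos'])@M
w=(hsv[...,1]<40)&(p.min(2)>200); w[:200]=0
P,uv=cloud('wrist',d,w,obs); t=T(P); kk=(np.abs(t[:,0])<.03)&(abs(t[:,1])<.03)&(abs(t[:,2]+.014)<.008); print('hub',kk.sum(),np.median(t[kk,2]))
zt=obs['tcp_pos'][2]+.014; h=T(onplane('wrist',uv[kk],zt,obs)); print((h.min(0)+h.max(0))/2,cv2.minEnclosingCircle(h[:,:2].astype(np.float32)))
b=(hsv[...,0]>100)&(hsv[...,0]<130)&(hsv[...,1]>120)&(yy>165)&(xx>230)&(xx<405)
P,uv=cloud('wrist',d,b,obs); t=T(P); print('plate z',np.median(t[:,2])); A=np.c_[t[:,:2],np.ones(len(t))]; print('plate slope',np.linalg.lstsq(A,t[:,2],rcond=None)[0])
h=T(onplane('wrist',uv,obs['tcp_pos'][2]-np.median(t[:,2]),obs)); print('plate',cv2.minEnclosingCircle(h[:,:2].astype(np.float32)))
print('seat,tip in tool',T([seat,tip]).round(4), 'n tool',n@M)
E
python3 m3.py w4|tail -16
```

```text
n [-0.47308353  0.17081472  0.86429989] az 160.14703536384073 ring r 0.02920695075115682 223 417
seat [0.5904 0.0981 0.0575] tip [0.5762 0.1032 0.0834] px [[316.9, 52.6], [316.6, 69.6]]
e1 [-0.33960753 -0.94056724  0.        ] e2 [ 0.81293216 -0.29352275  0.50297683]
ang -114.66353744165652 rad 0.014205352914797374 0.02211657111950654
[[-8.7, -12.3, 306.0, 69.0], [-7.9, -12.3, 307.0, 69.0], [-7.1, -12.3, 308.0, 69.0], [-8.7, -13.1, 306.0, 70.0], [-7.9, -13.1, 307.0, 70.0], [-7.1, -13.1, 308.0, 70.0], [-6.3, -13.1, 309.0, 70.0], [-5.5, -13.1, 310.0, 70.0], [-9.5, -13.9, 305.0, 71.0], [-8.7, -13.9, 306.0, 71.0], [-7.9, -13.9, 307.0, 71.0], [-7.1, -13.9, 308.0, 71.0], [-6.3, -13.9, 309.0, 71.0], [-5.6, -13.9, 310.0, 71.0], [-4.8, -13.9, 311.0, 71.0], [-4.0, -13.9, 312.0, 71.0], [-9.5, -14.7, 305.0, 72.0], [-8.7, -14.7, 306.0, 72.0], [-7.9, -14.7, 307.0, 72.0], [-7.2, -14.7, 308.0, 72.0]]
14 19 -125.1 -114.7 -104.6
16 18 -124.4 -114.5 -105.8
18 18 -122.6 -115.1 -106.9
20 15 -122.2 -114.7 -106.3
hub 2695 -0.01410255017681073
[-0.00142111  0.00063226 -0.01399944] ((-0.0012987323570996523, 0.0006348401075229049), 0.018225692212581635)
plate z 0.02195518290552272
plate slope [-0.05666719 -0.01506556  0.02306167]
plate ((-0.0006797530222684145, 0.0007337864954024553), 0.045335233211517334)
seat,tip in tool [[ 0.1164 -0.0018  0.1123]
 [ 0.1013 -0.0018  0.0864]] n tool [-5.03018336e-01 -6.17177876e-04 -8.64275519e-01]
```

The stripe is at -114.7°, about 5° from the grip-consistent value and within the 10° of play, so I'll split the difference with a -2° yaw. Moving to hover above the tip.

Call:
arm_command(plan="0.0348 -0.0008 0 0;0.0348 -0.0008 0 0;0.0347 -0.0009 0 0;0 0 0.02 0;0 0 0.02 -1;0 0 0.0114 -1;0 0 0 0;0 0 0 0")

```text
clock: 8.48
tcp_pos: [0.5799, 0.104, 0.1192]
orientation: [-3.104, 0.484, -0.002]
contact_force: [0.4, 1.0, -0.6]
grip_width: 0.0316
gripper_force: 30.2
```

Run:
```python
from h import *
obs,p,d=shot('wrist','w5'); M=R.from_rotvec(obs['orientation']).as_matrix(); print(obs['clock'],obs['tcp_pos'],'az y',np.degrees(np.arctan2(M[1,1],M[0,1])))
print('tip in tool',((np.array([.5762,.1032,.0834])-obs['tcp_pos'])@M).round(4),'n',(np.array([-.471,.170,.8655])@M).round(3))
o2,s,ds=shot('side','s5'); o3,q,dq=shot('scene','c5')
u=proj('side',[.58,.1,.08])[0].astype(int); a=s[u[1]-45:u[1]+45,u[0]-50:u[0]+50,::-1]
u=proj('scene',[.58,.1,.08])[0].astype(int); b=q[u[1]-45:u[1]+45,u[0]-50:u[0]+50,::-1]
cv2.imwrite('pics/c5x.png',cv2.hconcat([cv2.resize(a,(400,360),interpolation=2),cv2.resize(b,(400,360),interpolation=2)]))
```

```text
8.475 [0.57992282 0.10396897 0.11923725] az y -107.7088734914944
tip in tool [-0.0033  0.0019  0.0358] n [-0.499 -0.019 -0.866]
```

View pics/c5x.png

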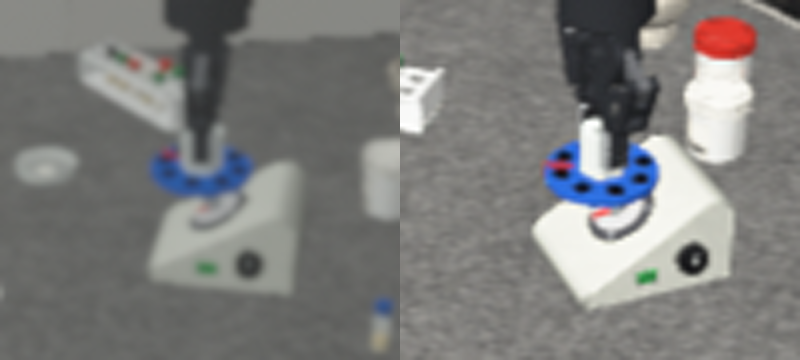

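Both views show the head level just above the tip, with its mark on the same side as the flange stripe. Now I'll enter the tip.

Call:
arm_command(plan="0 0.001 0.004 0;0 0 0.004 0;0 0 0.004 0;0 0 0 0;0 0 0 0", grip_force=25)

```text
clock: 9.25
tcp_pos: [0.5813, 0.1026, 0.1071]
orientation: [-3.103, 0.484, -0.007]
contact_force: [5.4, -2.1, 0.2]
grip_width: 0.0313
gripper_force: 30.4
```

Call:
arm_command(plan="-0.002 0 0.0003 0;-0.002 0 0.0004 0;-0.002 0 0.0005 0;-0.002 0 0.0006 0;0 0 0 0")

```text
clock: 9.88
tcp_pos: [0.5748, 0.1046, 0.1056]
orientation: [-3.103, 0.485, -0.01]
contact_force: [8.6, -2.2, -1.1]
grip_width: 0.0314
gripper_force: 30.1
```

Call:
arm_command(plan="-0.002 0 0.0008 0;-0.002 0 0.001 0;-0.002 0 0.0011 0;-0.0016 0 0.001 0;0 0 0 0", grip_force=25, hand=1)

```text
clock: 10.5
tcp_pos: [0.5678, 0.1069, 0.1021]
orientation: [-3.103, 0.485, -0.011]
contact_force: [7.5, -3.8, 1.2]
grip_width: 0.0313
gripper_force: 30.4
```

```bash
cat > look.py <<'E'
from h import *
import sys
k=sys.argv[1]; obs,p,d=shot('wrist','w'+k); M=R.from_rotvec(obs['orientation']).as_matrix(); print(obs['clock'],obs['tcp_pos'],'az y',np.degrees(np.arctan2(M[1,1],M[0,1])),obs['contact_force'].round(1),obs['moment'].round(2))
seat=np.array([.5903,.0982,.0574]); n=np.array([-.471,.170,.8655]); tip=seat+.03*n
print('tip in tool',((tip-obs['tcp_pos'])@M).round(4))
hsv=cv2.cvtColor(p,cv2.COLOR_RGB2HSV); b=(hsv[...,0]>100)&(hsv[...,0]<130)&(hsv[...,1]>120)
P,uv=cloud('wrist',d,b,obs); P=P[np.linalg.norm(P-tip,axis=1)<.07]
c=P.mean(0)
for _ in range(4): nn=np.linalg.svd(P-c,full_matrices=0)[2][2]; kk=abs((P-c)@nn)<.002; P=P[kk]; c=P.mean(0)
nn*=np.sign(nn[2]); print('plate normal',nn.round(3),'tilt',np.degrees(np.arccos(nn[2])).round(1),'err',np.degrees(np.arccos(nn@n/np.linalg.norm(n))).round(1),len(P)); print('underside above seat', ((c-seat)@n-.008).round(4))
e1=np.cross([0,0,1],n); e1/=np.linalg.norm(e1); e2=np.cross(n,e1)
red=((hsv[...,0]<8)|(hsv[...,0]>172))&(hsv[...,1]>120); Q,_=cloud('wrist',d,red,obs); Q=Q[(np.linalg.norm(Q-c,axis=1)<.06)]
if len(Q): q=Q-seat; print('mark ang',np.degrees(np.arctan2(np.median(q@e2),np.median(q@e1))).round(1),len(Q))
E
python3 look.py 6
```

```text
10.5 [0.56782448 0.10692416 0.10212056] az y -107.75854729799006 [ 7.5 -3.8  1.2] [-0.69 -1.85  0.01]
tip in tool [0.0089 0.0009 0.0188]
plate normal [-0.326  0.105  0.94 ] tilt 20.0 err 10.1 7660
underside above seat 0.0164
```

The tilt has reached 20° and is following well. I'll finish the tilt and begin sliding.

Call:
arm_command(plan="-0.0025 0 0.0005 0;-0.0025 0 0.0005 0;-0.001 0 0.001 0;0.001 0 0.0022 0;0.0012 0 0.0022 0;0 0 0 0")

```text
clock: 11.3
tcp_pos: [0.5638, 0.1082, 0.0959]
orientation: [-3.103, 0.485, -0.009]
contact_force: [5.1, -3.4, 5.5]
grip_width: 0.0316
gripper_force: 30.7
```

```bash
python3 look.py 7
```

```text
11.3 [0.56375342 0.10819061 0.09590861] az y -107.75986364108371 [ 5.1 -3.4  5.5] [-0.8  -1.35 -0.04]
tip in tool [0.0132 0.0009 0.0126]
plate normal [-0.466  0.151  0.872] tilt 29.3 err 1.2 7817
underside above seat 0.0152
```

Call:
arm_command(plan="0.0018 0 0.0022 0;0.0018 0 0.0022 0;0.0014 0 0.0022 0;0.0012 0 0.0022 0;0 0 0 0")

```text
clock: 11.98
tcp_pos: [0.5689, 0.1063, 0.0867]
orientation: [-3.103, 0.485, -0.007]
contact_force: [4.9, -3.0, 4.6]
grip_width: 0.0318
gripper_force: 30.5
```

```bash
python3 look.py 8
```

```text
11.975 [0.56892083 0.10632872 0.08665233] az y -107.75099474155651 [ 4.9 -3.   4.6] [-0.73 -1.13  0.  ]
tip in tool [0.0078 0.0007 0.0033]
plate normal [-0.464  0.15   0.873] tilt 29.2 err 1.3 7761
underside above seat 0.0043
```

4 mm remain and the forces are light, so I'll push home.

Call:
arm_command(plan="0.0012 0 0.002 0;0.0012 0 0.002 0;0.0006 0 0.0012 0;0 0 0 0")

```text
clock: 12.52
tcp_pos: [0.571, 0.1058, 0.0825]
orientation: [-3.104, 0.485, -0.005]
contact_force: [-1.4, -2.4, 16.4]
grip_width: 0.0313
gripper_force: 32.0
```

```bash
python3 look.py 9
```

```text
12.525 [0.57095353 0.10577677 0.08247366] az y -107.74966890016063 [-1.4 -2.4 16.4] [-0.83  0.09 -0.14]
tip in tool [ 0.0057  0.0008 -0.0009]
plate normal [-0.469  0.156  0.869] tilt 29.7 err 0.8 7758
underside above seat -0.0001
```

Seated: the underside is at 0.0 mm and the normal force has risen. Releasing and retreating.

Call:
arm_command(plan="0 0 -0.0005 0;0 0 0 0;0 0 0 0;0 0 0 0;0 0 0 0", hand=-1)

```text
clock: 13.2
tcp_pos: [0.5693, 0.1062, 0.0807]
orientation: [3.104, -0.483, -0.0]
contact_force: [0.2, -0.8, 0.1]
grip_width: 0.0854
gripper_force: 0.0
```

Call:
arm_command(plan="0 0 -0.01 0;0 0 -0.03 0;0 0 -0.04 0;-0.02 0 -0.03 0;-0.04 0 -0.02 0;0 0 0 0;0 0 0 0")

```text
clock: 14.08
tcp_pos: [0.5127, 0.1241, 0.2113]
orientation: [-3.104, 0.483, -0.002]
contact_force: [0.1, -0.8, -0.7]
grip_width: 0.0854
gripper_force: 0.0
```

```bash
python3 look.py 10
python3 - <<'E'
import cv2
cv2.imwrite('pics/w10c.png',cv2.imread('pics/w10.png'))
E
```

```text
14.075 [0.51269007 0.12408792 0.21132072] az y -107.6927930039906 [ 0.1 -0.8 -0.7] [-0.04 -0.04  0.05]
tip in tool [0.0667 0.0005 0.128 ]
plate normal [-0.473  0.17   0.865] tilt 30.2 err 0.1 3786
underside above seat -0.0001
mark ang -119.8 27
```

View pics/w10.png

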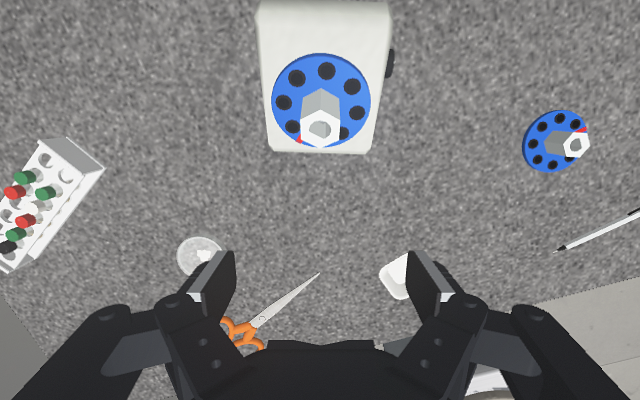

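The head at (321,100) px lies flush on the flange: the tilt error is 0.1° and the gap is 0. Its mark at (299,141) is within the D-fit's play, and nothing touches it. Handing in.

```bash
python3 -c "
from h import *
print(ticket.hand_in())"
```

```text
the job is handed in; nothing more can be done
None
```

The blue tube head sits flush on the rotator's flange (0.1° tilt error, no measurable gap) with its red mark about 5° from the flange stripe, inside the 10° of play; the gripper has let go and backed off, and the job was handed in at about 14 s.

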